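# Tip the dusting trough empty and hold its lock rod home

### The job

Tip the dusting trough on the bench stand all the way forward to its stop so that the three sweets in it slide out into the catch tray, and bring it back level. Then take the lock rod lying beside the stand, thread it nose first from the outer side through the bush in the stand's tall cheek and on through the bush in the trough's ear until its flat grip is home against the stand's bush, and finish still gripping it there, so that a workmate can put the clip in its nose. Leave the sugar jar, the tea glass and the small colour jar where they stand.

Things in the scene. Friction and masses are not known exactly. Their poses are not given: they have to be found in the camera images.
- stand: Fixed grey stand, 190 mm deep, 290 wide: two cheek plates 12 mm thick at y = +-127 mm, the trough hung between them. Origin on the worktop under the middle of the pivot; x to the back (away from the robot, within 0.2 rad), y left, z up. Pivot along y, 150 mm high. Left cheek 178 mm high; right cheek (-y) rises as a lug 52 mm wide to 251 mm, the highest point, and holds stand_bush
- trough (a joint): Tipping angle: 0 = level (stop, its start); grows as the front lip drops and the rear handle comes up and forward, to the stop at 1.05 rad (60 deg). Stiff pivot, stays where left; turning takes up to 0.6 N m. The trough is a steel scoop 150 mm wide, 175 deep, open at the front (-x), walls 60 mm high, floor 22 mm below the pivot. The sweets slide out before or soon after the stop is reached
- trough_handle (a point): Middle of the trough's rear bow handle, a 10 mm round steel bar along the stand's y, straight over 88 mm, 35 mm clear of the rear wall. Level: 118 mm behind and 20 mm above the pivot (170 mm high; wall rim 18 mm higher). It swings with the trough about the pivot, radius 120 mm. Fingers pointing down can stay so through the whole tip, the bar turning between them
- stand_bush (a point): Centre of the outer mouth of the bronze bush in the stand's right cheek, on the bore's axis: 145 mm right of the stand's origin, 225 mm high. The axis runs along the stand's y; the rod enters moving along +y. Bore 15 mm, mouth flared to 22 mm over the first 8 mm, bush 30 mm long, flange 28 mm. Axes as the stand's
- trough_bush (a point): Centre of the outer mouth of the like bush (bore 15 mm, flared to 22 mm, 20 mm long) in the trough's ear, an upright lug at its right end, 75 mm above the pivot. It moves with the trough; with the trough level it is in line with the stand's bush, its mouth 60 mm farther along +y (30 mm of air between the bushes)
- lock_rod: Loose steel rod, about 0.14 kg: round 12 mm shaft 105 mm long, its last 12 mm tapering to 5.6 mm, on a flat grip 60 mm long, 26 wide, 12 thick, whose front face is the shoulder. Starts flat on the worktop right of the stand. Origin on the underside, under the shoulder (the axis is 6 mm above); x along the rod to the nose, grip from x = -60 to 0 mm; y across the width; z up
- rod_nose (a point): Tip of the lock rod's nose, on its axis, 105 mm ahead of the shoulder; axes as the rod's
- rod_shoulder (a point): Centre of the lock rod's shoulder (front face of the flat grip), on the rod's axis; axes as the rod's
- catch_tray: Loose grey plastic tray, 230 mm (x) by 196 mm (y), 34 mm high, walls 4 mm, 0.8 kg, standing between the stand's feet, under the front half of the trough and forward of it. Origin at the centre of its underside, axes like the stand's
- sweet_left: A cube-like pale sweet, about 30 x 37 x 25 mm, 24 g, lying in the left part of the trough at the start. Origin at the centre of its underside
- sweet_mid: A cube-like pale sweet, about 30 x 37 x 25 mm, 24 g, lying in the middle of the trough at the start. Origin at the centre of its underside
- sweet_right: A cube-like pale sweet, about 30 x 37 x 25 mm, 24 g, lying in the right part of the trough at the start. Origin at the centre of its underside
- sugar_jar: Bystander: large white sugar jar with grey lid, 92 mm across, 171 mm high, standing near the robot to the right. Origin at the centre of its underside
- tea_glass: Bystander: waisted tea glass, 62 mm across, 86 mm high, standing at the far right. Origin at the centre of its underside
- colour_jar: Bystander: small dark jar, 42 mm across, 52 mm high, standing at the right. Origin at the centre of its underside

How it is judged:
On the way, in this order (a step that is already met when the one before it is completed fails the run):
1. the trough is tipped forward to its stop and the three sweets lie in the catch tray (value of joint trough above 0.98 rad and x of sweet_left in the frame of catch_tray between -0.115 and 0.115 m and y of sweet_left in the frame of catch_tray between -0.098 and 0.098 m and z of each of sweet_left, sweet_mid, sweet_right in the frame of catch_tray below 0.06 m and x of sweet_mid in the frame of catch_tray between -0.115 and 0.115 m and y of sweet_mid in the frame of catch_tray between -0.098 and 0.098 m and x of sweet_right in the frame of catch_tray between -0.115 and 0.115 m and y of sweet_right in the frame of catch_tray between -0.098 and 0.098 m), for 0.2 s.
2. the trough is back level (value of joint trough below 0.05 rad), for 0.2 s.
3. the rod's nose has come through the stand's bush (y of rod_nose in the frame of stand_bush above 0.03 m and x of rod_nose in the frame of stand_bush between -0.008 and 0.008 m and z of rod_nose in the frame of stand_bush between -0.008 and 0.008 m), for 0.05 s.
At the end, for the whole second after the job is handed in: Rod through both bushes, in line within 0.06 rad, nose at least 10 mm out of the trough's bush, shoulder within 8 mm of the mouth of the stand's bush, still and gripped by the fingers (over 5 N); trough level within 0.05 rad; the three sweets in the catch tray (value of joint trough below 0.05 rad and x of sweet_left in the frame of catch_tray between -0.115 and 0.115 m and y of sweet_left in the frame of catch_tray between -0.098 and 0.098 m and z of each of sweet_left, sweet_mid, sweet_right in the frame of catch_tray below 0.06 m and x of sweet_mid in the frame of catch_tray between -0.115 and 0.115 m and y of sweet_mid in the frame of catch_tray between -0.098 and 0.098 m and x of sweet_right in the frame of catch_tray between -0.115 and 0.115 m and y of sweet_right in the frame of catch_tray between -0.098 and 0.098 m and x of rod_nose in the frame of stand_bush between -0.008 and 0.008 m and z of rod_nose in the frame of stand_bush between -0.008 and 0.008 m and y of rod_nose in the frame of trough_bush above 0.03 m and x of rod_nose in the frame of trough_bush between -0.008 and 0.008 m and z of rod_nose in the frame of trough_bush between -0.008 and 0.008 m and y of rod_shoulder in the frame of stand_bush above -0.008 m and x of rod_shoulder in the frame of stand_bush between -0.006 and 0.006 m and z of rod_shoulder in the frame of stand_bush between -0.006 and 0.006 m and angle between the x axis of lock_rod and the y axis of stand, either way round below 0.06 rad and contact force between the fingers and lock_rod above 5 N and linear speed of lock_rod below 0.02 m/s); the arm keeps its last pose, push and grip.
It fails at once if the sugar jar is shifted by more than 30 mm or tipped over (distance of sugar_jar from where it was at the start of the episode above 0.03 m or angle between sugar_jar's own z axis and vertical above 0.35 rad).
It fails at once if the tea glass is shifted by more than 30 mm or tipped over (distance of tea_glass from where it was at the start of the episode above 0.03 m or angle between tea_glass's own z axis and vertical above 0.35 rad).
It fails at once if the colour jar is shifted by more than 30 mm or tipped over (distance of colour_jar from where it was at the start of the episode above 0.03 m or angle between colour_jar's own z axis and vertical above 0.35 rad).
It also fails if it takes over 64 s, if anything falls off the work surface, if the arm or the gripper's body presses on something with over 40 N, if the wrist force passes 120 N, or if a joint passes its speed limit or range.

### The arm

A 6-joint arm with a two-finger parallel gripper is mounted at the origin on the work surface; the furniture and walls round the work are solid. World frame = base frame: x ahead of the robot, y to its left, z up, the work surface at z = 0. Lengths are in m, angles in rad, forces in N, time in s.
With the tool pointing down it reaches from about 0.35 to 0.775 m from the base axis. Payload 7.3 kg.
Tool frame: the origin (TCP) lies at the centre of the arm's flange, where the gripper is bolted on; the fingertips stand 178 mm ahead of it and the grasp point (between the pads) lies 159 mm ahead of it; z points along the fingers, y is the line along which they close (so a half turn about z gives the same grasp; the last joint's range is limited). The gripper opens to 92 mm and grips with 3 to 60 N. Pads are 19 mm wide; open, the fingers measure 130 mm over their backs; the gripper's body (75 mm by 190 mm) begins 47 mm behind the grasp point.
Start: joints at [-1.443, 0.342, 1.524, -0, 1.275, -0.146], TCP at [0.142, -0.505, 0.405] pointing down, gripper open.
Joint ranges: [-2.53, 2.53], [-0.77, 2.02], [0.04, 2.7], [-1, 4.14], [0.28, 2.66], [-3.11, 3.11]. Speed limits (rad/s): [2.57, 2.57, 3.14, 3.14, 3.14, 3.14].

### API

Orientations are given as [roll, pitch, yaw] about the fixed x, y, z axes, in that order (R = Rz(yaw) Ry(pitch) Rx(roll)).
In Python, from cell import robot, cams, hand_in gives the robot as it stands (robot), with the cameras (cams) and the job as plain functions.
- The arm moves only by the shell command python3 drive.py 'ROWS' [OPENING] [FORCE]. ROWS is a JSON list that holds a single list of rows (three levels of brackets), with 1 to 8 rows, each of 6 numbers: dx, dy, dz in m, then a rotation vector rx, ry, rz in rad; each row shifts and turns the commanded pose from where the row before left it, along the tool's axes as they then stand; what a row does not reach is not made up. A row lasts 1/12 s, in which the tool goes at most 0.0417 m and 0.125 rad, less where a joint would pass 70% of its speed; a pose out of reach is approached as far as the arm can. OPENING is the finger opening in m, set as the command begins (- or left out keeps the last). The fingers move at their own pace and stop on an object; FORCE is the grip in N (left out, the last holds). Time passes only in rows, so rows that do not move let the fingers close. It prints the time, the measured TCP pose, the force, the opening and the grip force at its end. Input that does not fit is refused with a message, and nothing moves.
- robot.observe(): the state, without advancing time (a new reading comes with each control period).
- cams.read_camera(name): name is "scene" or "side" or "wrist"; returns a dict with "image" (480x640x3 uint8, red, green, blue), "fx", "fy", "cx", "cy" (pixels), "pose" (4x4, takes a point from camera to world coordinates). Camera axes: x right, y down, z forward; pixel columns grow to the right and rows downward; lengths in m; the calibration is good to about 2 mm. A picture is of the moment at which its call begins. There is no depth.
- hand_in(): hands the job in; it is judged then, once.
The state is a dict: "time": time; "qpos": joint angles; "qvel": joint speeds; "joint_efforts": joint torques, N m; "tool_pos": TCP position; "tool_rot": TCP orientation; "contact_force": force on the tool from outside, world axes, zero at the start; "torque": the same for the moment, N m; "opening": finger opening in m; "grip_force": force on a finger pad.
Only numpy, scipy, OpenCV 4.12 (cv2) and the standard library are available. Lean on these libraries where they do the work, as an engineer would, in place of code of your own. Each camera call takes 0.05 s, during which the arm holds its last target. There are 200 camera calls.

## Working session

There is one attempt and no reset: what is moved stays moved. The work goes in short steps, Python scripts to look and compute and a shell command to move; the robot and the scene stay as the last step left them, time stands still between calls to the robot, and variables do not carry over. Pictures are saved under pics/ and viewed, at most 10 in all, crops included, and the job is handed in when it is done.

```bash
ls; mkdir -p pics
python3 - <<'E'
from cell import robot, cams, hand_in
import cv2,numpy as np
for n in ["scene","side"]:
    c=cams.read_camera(n); cv2.imwrite(f"pics/{n}0.png",c["image"][:,:,::-1]); print(n,c["fx"],c["fy"],c["cx"],c["cy"]); print(np.round(c["pose"],3).tolist())
c=cams.read_camera("wrist"); cv2.imwrite("pics/wrist0.png",c["image"][:,:,::-1]);print(np.round(c["pose"],3).tolist(),c["fx"])
s=robot.observe();print(s)
E
```

```text
cell.py
drive.py
pics
scene 610.8253010065227 610.8253010065227 320.9617261398669 236.04849204284898
[[-0.906, -0.228, 0.357, -0.039], [-0.423, 0.433, -0.796, 0.889], [0.027, -0.872, -0.489, 0.805], [0.0, 0.0, 0.0, 1.0]]
side 514.4473030575762 514.4473030575762 314.27071558889827 240.92268502640962
[[0.904, -0.293, 0.311, 0.058], [-0.427, -0.586, 0.688, -1.08], [-0.019, -0.755, -0.655, 0.986], [0.0, 0.0, 0.0, 1.0]]
[[0.27, -0.923, -0.274, 0.217], [-0.963, -0.259, -0.076, -0.485], [-0.001, 0.284, -0.959, 0.384], [0.0, 0.0, 0.0, 1.0]] 384.00485965827085
{'time': 0.15, 'qpos': array([-1.44297182e+00,  3.42591388e-01,  1.52479529e+00, -3.74597334e-05,
        1.27542699e+00, -1.45972317e-01]), 'qvel': array([-0.00014568, -0.00284491, -0.0027396 , -0.00073249,  0.00102916,
       -0.0004319 ]), 'joint_efforts': array([ 4.50554717e-04, -4.31469047e+01, -2.44354033e+01,  7.17271795e-02,
        5.37432614e-02, -8.45453746e-05]), 'tool_pos': array([ 0.14197192, -0.50533684,  0.40419039]), 'tool_rot': array([-3.14037941e+00, -1.42159671e-04,  2.73807668e-01]), 'contact_force': array([-0.04084984,  0.24971869, -0.38267779]), 'torque': array([ 0.00290345, -0.02370855,  0.02521925]), 'grip_force': 0.0, 'opening': 0.09185886899583989}
```

View pics/scene0.png

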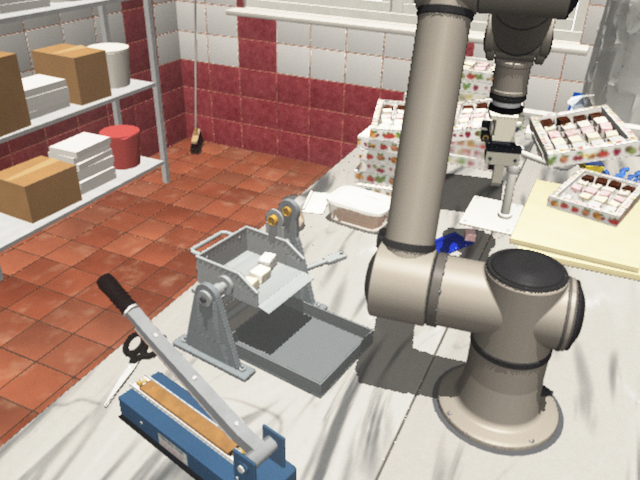

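View pics/side0.png

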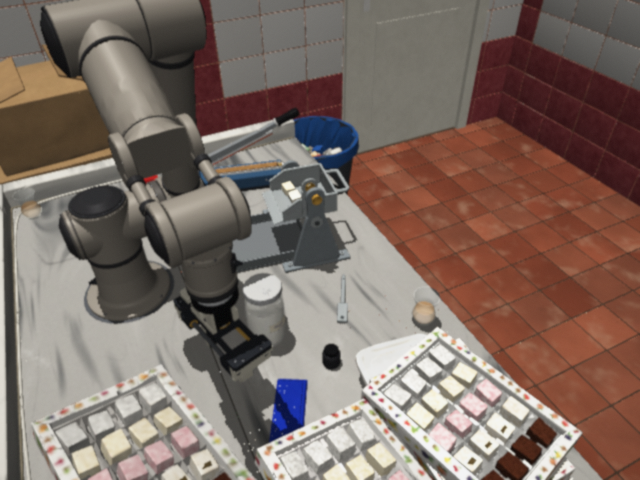

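View crops.

Scene view: the stand is at about (265,290), with the trough handle at (212,243) and bronze bushes at (272,218) and (287,213). Side view: the rod lies at (342,300) with its nose toward the stand. The sugar jar is at (263,305), the colour jar at (331,355) and the tea glass at (424,312). The stand bush's outer mouth is at about (316,199).

Run:
```python
import cv2
a=cv2.imread("pics/side0.png")[160:310,250:450]; cv2.imwrite("pics/side0c.png",cv2.resize(a,None,fx=4,fy=4,interpolation=cv2.INTER_CUBIC))
a=cv2.imread("pics/scene0.png")[190:340,170:370]; cv2.imwrite("pics/scene0c.png",cv2.resize(a,None,fx=4,fy=4,interpolation=cv2.INTER_CUBIC))
```

```text
(no output)
```

View pics/side0c.png

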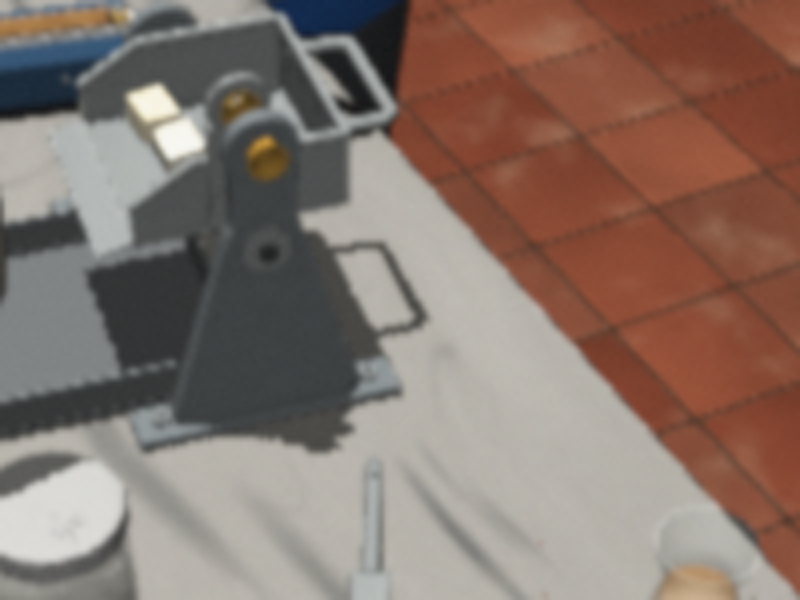

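View pics/scene0c.png

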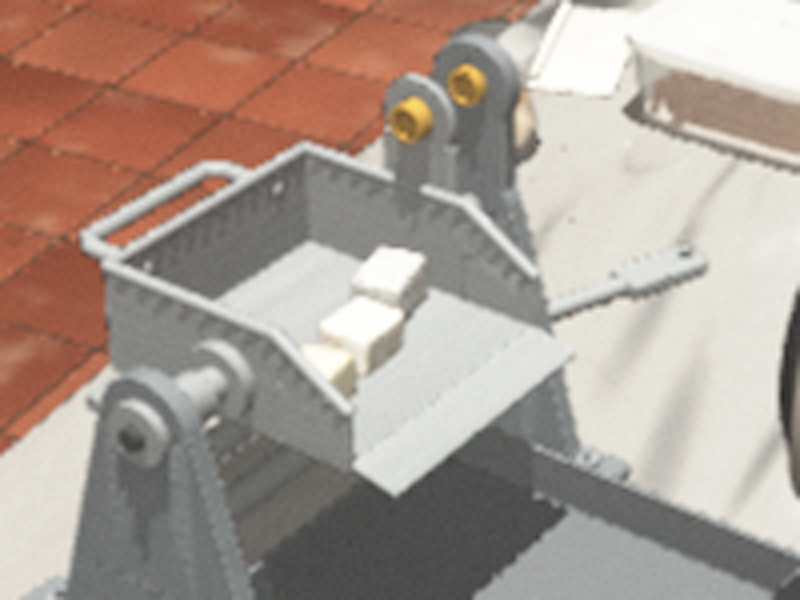

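The side crop shows the stand bush mouth at crop (268,157), the right pivot at (268,250), the handle bar from (352,42) to (393,108), and the rod nose at (373,462). The scene crop shows the left pivot boss at (133,430), the handle bar from (90,243) to (215,168), the bush inner ends at (467,85) and (410,120), and the rod grip at (665,270).

```bash
cat > h.py <<'E'
import numpy as np,cv2
from cell import robot, cams, hand_in
class Cam:
    def __init__(s,n):
        c=cams.read_camera(n); s.img=c["image"]; s.P=np.array(c["pose"]); s.f=c["fx"]; s.c=(c["cx"],c["cy"])
    def d(s,p): return s.P[:3,:3]@np.array([(p[0]-s.c[0])/s.f,(p[1]-s.c[1])/s.f,1])
    def onz(s,p,z):
        d=s.d(p);o=s.P[:3,3]; return o+d*(z-o[2])/d[2]
    def pix(s,X):
        q=s.P[:3,:3].T@(np.array(X)-s.P[:3,3]); return np.array([q[0]/q[2]*s.f+s.c[0],q[1]/q[2]*s.f+s.c[1]])
def tri(a,pa,b,pb):
    A=[];r=[]
    for c,p in((a,pa),(b,pb)):
        d=c.d(p);d/=np.linalg.norm(d);M=np.eye(3)-np.outer(d,d);A.append(M);r.append(M@c.P[:3,3])
    X=np.linalg.lstsq(np.vstack(A),np.hstack(r),rcond=None)[0]; return X
E
python3 - <<'E'
from h import *
np.set_printoptions(precision=4,suppress=True)
S=Cam("side");C=Cam("scene")
s=lambda u,v:(250+(u+.5)/4-.5,160+(v+.5)/4-.5); c=lambda u,v:(170+(u+.5)/4-.5,190+(v+.5)/4-.5)
def bronze(im):
    h=cv2.cvtColor(im,cv2.COLOR_RGB2HSV); m=cv2.inRange(h,(14,150,60),(32,255,255))
    n,l,st,ce=cv2.connectedComponentsWithStats(m); return [(st[i].tolist(),ce[i]) for i in range(1,n) if st[i,4]>15]
for k,I in(("side",S),("scene",C)): print(k,[b for b in bronze(I.img) if 170<b[0][1]<240])
print("bush outer",S.onz(s(268,157),.225)); print("inner",C.onz(c(467,85),.225),"ear inner",C.onz(c(410,120),.225))
print("pivR",S.onz(s(268,250),.15),"pivL",C.onz(c(133,430),.15))
print("handle side",S.onz(s(352,42),.17),S.onz(s(393,108),.17),"scene",C.onz(c(90,243),.17),C.onz(c(215,168),.17))
print("nose",S.onz(s(373,462),.006))
g=cv2.cvtColor(S.img,cv2.COLOR_RGB2GRAY)
for r in range(274,326,3): print(r,g[r,328:360].tolist())
E
```

```text
side [([312, 195, 9, 9, 64], array([315.9844, 199.0938]))]
scene [([283, 207, 8, 6, 19], array([287.3158, 209.4737])), ([270, 216, 8, 7, 22], array([274.0909, 219.    ]))]
bush outer [ 0.493  -0.1395  0.225 ]
inner [ 0.4939 -0.1184  0.225 ] ear inner [ 0.5011 -0.0702  0.225 ]
pivR [ 0.4923 -0.1382  0.15  ] pivL [0.5348 0.1335 0.15  ]
handle side [0.6382 0.0268 0.17  ] [ 0.6256 -0.059   0.17  ] scene [0.63   0.0306 0.17  ] [ 0.6174 -0.0646  0.17  ]
nose [ 0.5324 -0.213   0.006 ]
274 [174, 175, 176, 175, 177, 182, 183, 182, 182, 181, 181, 182, 179, 176, 169, 167, 169, 175, 178, 176, 175, 173, 173, 175, 178, 178, 178, 174, 169, 164, 167, 174]
277 [181, 182, 182, 183, 182, 182, 181, 182, 182, 182, 182, 181, 171, 159, 160, 160, 156, 156, 173, 179, 177, 174, 167, 164, 165, 169, 174, 178, 178, 176, 169, 164]
280 [183, 181, 181, 181, 181, 182, 183, 182, 182, 183, 182, 177, 169, 156, 166, 169, 158, 154, 172, 178, 179, 179, 175, 168, 160, 152, 154, 161, 170, 176, 178, 175]
283 [179, 181, 182, 183, 183, 181, 181, 180, 181, 179, 178, 177, 168, 156, 168, 173, 159, 150, 171, 180, 180, 179, 180, 17
[... 1645 characters left out ...]
0, 179, 179, 179, 180, 181, 181, 181, 183, 182]
316 [180, 180, 181, 181, 180, 180, 179, 175, 169, 167, 181, 176, 156, 125, 120, 141, 166, 180, 165, 147, 170, 180, 181, 180, 180, 180, 179, 179, 179, 180, 180, 181]
319 [180, 180, 179, 179, 181, 180, 180, 179, 173, 167, 174, 172, 166, 156, 150, 159, 175, 176, 156, 135, 159, 173, 177, 179, 180, 180, 181, 180, 179, 180, 180, 180]
322 [179, 180, 180, 179, 181, 180, 181, 178, 163, 128, 104, 94, 90, 92, 93, 95, 94, 99, 103, 115, 134, 147, 155, 164, 171, 177, 178, 178, 179, 179, 178, 178]
325 [180, 179, 179, 180, 180, 181, 182, 181, 181, 181, 181, 178, 176, 177, 178, 179, 178, 177, 172, 162, 154, 147, 141, 140, 146, 153, 162, 171, 177, 178, 180, 180]
```

```bash
python3 - <<'E'
from h import *
np.set_printoptions(precision=4,suppress=True)
S=Cam("side")
print("sugar top",S.onz((263,284),.171),"colour base",S.onz((332,363),0),"tea base",S.onz((425,324),0))
print("rod end",S.onz((342.3,321),.006),"grip edges",S.onz((337.5,310),.012),S.onz((346.3,310),.012),"shaft",S.onz((342.6,280),.008),S.onz((342.4,295),.008))
E
python3 drive.py '[[[0,0,-0.03,0,0,-0.12],[0,0,-0.03,0,0,-0.12],[0,0,-0.02,0,0,-0.12],[0,0,0,0,0,-0.12],[0,0,0,0,0,-0.12],[0,0,0,0,0,-0.12],[0,0,0,0,0,-0.12],[0,0,0,0,0,-0.12]]]' 0.03
```

```text
sugar top [ 0.2816 -0.3052  0.171 ] colour base [ 0.3801 -0.4496  0.    ] tea base [ 0.6365 -0.4476  0.    ]
rod end [ 0.4567 -0.354   0.006 ] grip edges [ 0.46   -0.3217  0.012 ] [ 0.4797 -0.3314  0.012 ] shaft [ 0.5222 -0.2308  0.008 ] [ 0.4965 -0.2787  0.008 ]
time: 0.97
tool_pos: [0.142, -0.5054, 0.4847]
tool_rot: [-3.142, -0.0, 1.24]
contact_force: [-0.2, 0.4, 0.4]
opening: 0.0429
grip_force: 0.0
```

```bash
python3 drive.py '[[[0,0,0,0,0,-0.093],[0,0,0,0,0,-0.093],[0.032,0.024,0,0,0,0],[0.032,0.024,0,0,0,0],[0.032,0.024,0,0,0,0],[0.032,0.024,0,0,0,0],[0.032,0.024,0,0,0,0],[0.032,0.024,0,0,0,0]]]'
python3 drive.py '[[[0.032,0.024,0,0,0,0],[0.032,0.024,0,0,0,0],[0.032,0.024,0,0,0,0],[0.032,0.024,0,0,0,0],[0.032,0.024,0,0,0,0],[0.032,0.024,0,0,0,0],[0.032,0.024,0,0,0,0],[0.032,0.024,0,0,0,0]]]'
python3 drive.py '[[[0.032,0.024,0,0,0,0],[0.032,0.024,0,0,0,0],[0.032,0.024,0,0,0,0],[0.002,0.002,0,0,0,0],[0,0,0,0,0,0]]]'
python3 - <<'E'
from h import *
np.set_printoptions(precision=4,suppress=True)
W=Cam("wrist");cv2.imwrite("pics/w1.png",W.img[:,:,::-1]);print(W.P,W.f,W.c)
C=Cam("side");cv2.imwrite("pics/s1.png",C.img[:,:,::-1])
E
```

```text
time: 1.63
tool_pos: [0.3141, -0.3357, 0.4848]
tool_rot: [3.141, 0.0, 1.419]
contact_force: [1.4, 0.0, 0.8]
opening: 0.0302
grip_force: 0.0
time: 2.3
tool_pos: [0.5426, -0.1112, 0.4847]
tool_rot: [3.141, 0.0, 1.42]
contact_force: [-0.3, -1.7, -0.2]
opening: 0.0297
grip_force: 0.0
time: 2.72
tool_pos: [0.6306, -0.0254, 0.4833]
tool_rot: [-3.14, 0.0, 1.423]
contact_force: [-0.4, 0.1, 0.4]
opening: 0.0299
grip_force: 0.0
[[ 0.989  -0.1415 -0.0426  0.6423]
 [-0.1477 -0.9478 -0.2827  0.0508]
 [-0.0004  0.2859 -0.9583  0.4635]
 [ 0.      0.      0.      1.    ]] 384.00485965827085 (323.00366961011684, 238.82435640525028)
```

View pics/w1.png

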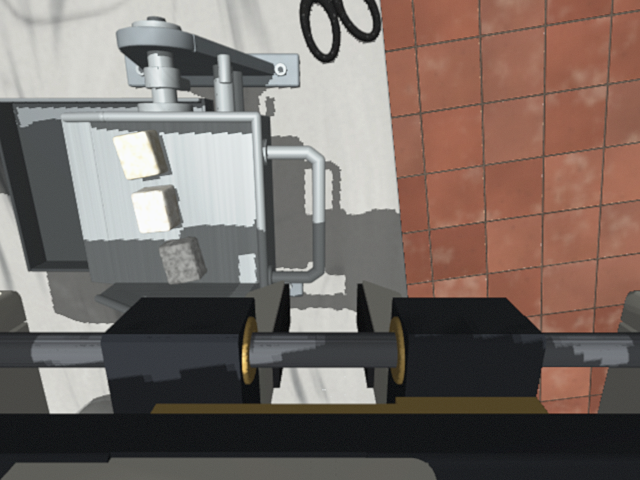

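Wrist view: the handle bar runs vertically at column 318, rows 155 to 275, so it is well aligned with the tool x axis. The fingers are at columns 290 and 360.

Run:
```python
from h import *
np.set_printoptions(precision=4,suppress=True)
W=Cam("wrist");g=cv2.cvtColor(W.img,cv2.COLOR_RGB2GRAY).astype(int)
for r in range(165,265,14): print(r,g[r,308:330].tolist())
a=W.onz((319.5,165),.17);b=W.onz((319.5,265),.17);print(a,b,"yaw",np.arctan2(-(a-b)[0],(a-b)[1]))
print("bar ends",W.onz((319,150),.17),W.onz((319,281),.17))
# right rear wall edge line and left wall
o=robot.observe();print(o["tool_pos"],o["tool_rot"])
```

```text
165 [108, 111, 111, 107, 98, 119, 159, 179, 190, 205, 220, 225, 218, 201, 192, 178, 153, 122, 102, 103, 104, 106]
179 [211, 208, 208, 209, 189, 150, 152, 177, 189, 204, 217, 223, 217, 201, 193, 176, 153, 123, 169, 212, 210, 210]
193 [208, 206, 208, 209, 211, 175, 147, 174, 189, 199, 215, 221, 215, 201, 193, 177, 152, 123, 165, 212, 208, 208]
207 [204, 205, 204, 208, 208, 181, 150, 171, 186, 199, 212, 219, 213, 200, 193, 179, 152, 126, 170, 213, 213, 212]
221 [109, 109, 109, 110, 108, 112, 138, 167, 179, 180, 170, 158, 153, 149, 143, 127, 116, 105, 100, 107, 107, 107]
235 [107, 107, 107, 111, 111, 96, 83, 89, 93, 100, 107, 106, 107, 105, 103, 100, 91, 83, 94, 111, 110, 108]
249 [109, 110, 108, 108, 108, 96, 85, 88, 94, 101, 103, 106, 107, 105, 103, 99, 90, 85, 93, 110, 109, 107]
263 [171, 213, 216, 217, 215, 185, 119, 85, 94, 97, 106, 106, 107, 105, 104, 100, 91, 84, 95, 108, 108, 105]
[0.6342 0.0196 0.17  ] [ 0.6218 -0.0601  0.17  ] yaw -0.15409727501987902
bar ends [0.6355 0.0306 0.17  ] [ 0.6192 -0.074   0.17  ]
[ 0.6289 -0.0281  0.4848] [-3.1412  0.0005  1.4189]
```

```bash
python3 drive.py '[[[0.006,-0.002,0,0,0,0],[0,0,0.03,0,0,0],[0,0,0.03,0,0,0],[0,0,0.03,0,0,0],[0,0,0.028,0,0,0],[0,0,0.02,0,0,0],[0,0,0.02,0,0,0],[0,0,0,0,0,0]]]' 0.026
python3 drive.py '[[[0,0,0,0,0,0],[0,0,0,0,0,0],[0,0,0,0,0,0],[0,0,0,0,0,0]]]' 0.0 35
```

```text
time: 3.53
tool_pos: [0.6268, -0.0217, 0.3231]
tool_rot: [-3.134, 0.0, 1.418]
contact_force: [-1.3, 0.5, -1.8]
opening: 0.0258
grip_force: 0.0
time: 3.87
tool_pos: [0.6275, -0.0212, 0.3287]
tool_rot: [-3.14, 0.001, 1.42]
contact_force: [-8.3, 0.3, 4.5]
opening: 0.0087
grip_force: 35.0
```

```bash
python3 drive.py '[[[0,-0.0012,-0.0051,0,0,0],[0,-0.0012,-0.0051,0,0,0],[0,-0.0012,-0.0051,0,0,0],[0,-0.0019,-0.0049,0,0,0],[0,-0.0019,-0.0049,0,0,0],[0,-0.0019,-0.0049,0,0,0],[0,-0.0025,-0.0046,0,0,0],[0,-0.0025,-0.0046,0,0,0]]]'
python3 drive.py '[[[0,-0.0025,-0.0046,0,0,0],[0,-0.0031,-0.0042,0,0,0],[0,-0.0031,-0.0042,0,0,0],[0,-0.0031,-0.0042,0,0,0],[0,-0.0036,-0.0038,0,0,0],[0,-0.0036,-0.0038,0,0,0],[0,-0.0036,-0.0038,0,0,0],[0,-0.0041,-0.0033,0,0,0]]]'
python3 - <<'E'
from h import *
cv2.imwrite("pics/sc2.png",Cam("scene").img[:,:,::-1]);cv2.imwrite("pics/s2.png",Cam("side").img[:,:,::-1])
a=cv2.imread("pics/sc2.png")[180:410,170:400];b=cv2.imread("pics/s2.png")[140:370,210:380]
cv2.imwrite("pics/m2.png",cv2.resize(np.hstack([a,b]),None,fx=2,fy=2,interpolation=cv2.INTER_CUBIC))
E
```

```text
time: 4.53
tool_pos: [0.6144, -0.0192, 0.3667]
tool_rot: [3.14, 0.0, 1.42]
contact_force: [2.6, -2.6, -6.0]
opening: 0.0087
grip_force: 35.0
time: 5.2
tool_pos: [0.5886, -0.0153, 0.4002]
tool_rot: [3.134, 0.001, 1.42]
contact_force: [6.2, -4.5, -0.2]
opening: 0.009
grip_force: 35.0
```

View pics/m2.png

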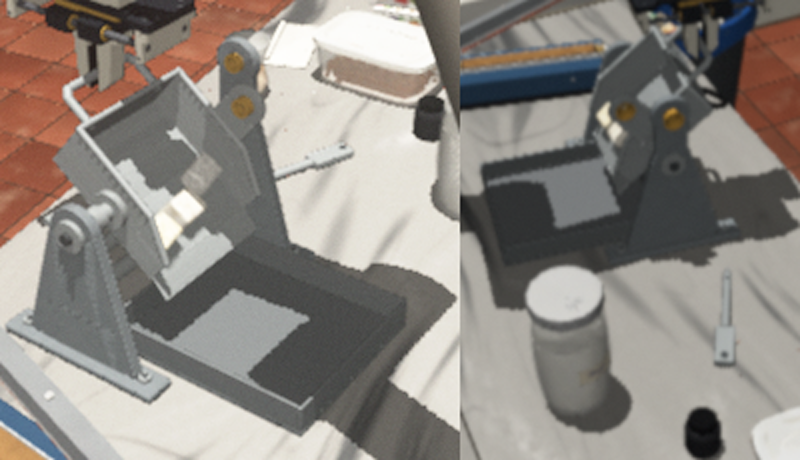

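The trough is about 35–40° forward, with the handle bar still held in the fingers at (110,75) and the sweets still in the trough. I'll continue to the stop.

```bash
python3 drive.py '[[[0,-0.0041,-0.0033,0,0,0],[0,-0.0041,-0.0033,0,0,0],[0,-0.0045,-0.0027,0,0,0],[0,-0.0045,-0.0027,0,0,0],[0,-0.0045,-0.0027,0,0,0],[0,-0.0048,-0.0021,0,0,0],[0,-0.0048,-0.0021,0,0,0],[0,-0.0048,-0.0021,0,0,0]]]'
python3 drive.py '[[[0,-0.001,0,0,0,0],[0,0,0,0,0,0],[0,0,0,0,0,0],[0,0,0,0,0,0],[0,0,0,0,0,0],[0,0,0,0,0,0],[0,0,0,0,0,0],[0,0,0,0,0,0]]]'
python3 - <<'E'
from h import *
cv2.imwrite("pics/sc3.png",Cam("scene").img[:,:,::-1]);cv2.imwrite("pics/s3.png",Cam("side").img[:,:,::-1])
a=cv2.imread("pics/sc3.png")[180:410,170:400];b=cv2.imread("pics/s3.png")[140:370,210:380]
cv2.imwrite("pics/m3.png",cv2.resize(np.hstack([a,b]),None,fx=2,fy=2,interpolation=cv2.INTER_CUBIC))
E
```

```text
time: 5.97
tool_pos: [0.5536, -0.01, 0.4233]
tool_rot: [3.127, 0.001, 1.42]
contact_force: [9.1, -5.1, 6.6]
opening: 0.0088
grip_force: 35.0
time: 6.63
tool_pos: [0.5525, -0.0099, 0.4238]
tool_rot: [3.127, 0.001, 1.42]
contact_force: [7.1, -5.0, 12.6]
opening: 0.0091
grip_force: 35.0
```

View pics/m3.png

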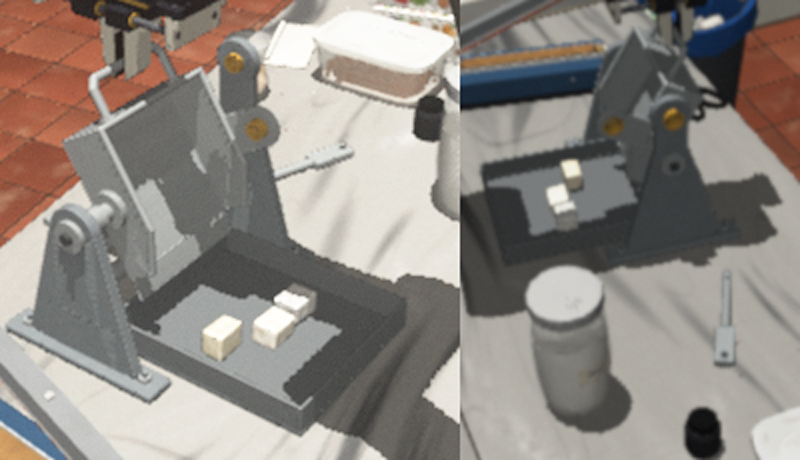

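All three sweets lie in the tray, at (222,337), (273,325) and (295,300). I'll give a small extra push to confirm the stop, then bring it back along the reverse arc.

```bash
python3 drive.py '[[[0,-0.002,-0.0005,0,0,0],[0,-0.001,-0.0003,0,0,0],[0,0,0,0,0,0],[0,0,0,0,0,0]]]'
python3 - <<'E'
from h import *
a=cv2.cvtColor(Cam("scene").img,cv2.COLOR_RGB2GRAY).astype(int);b=cv2.cvtColor(cv2.imread("pics/sc3.png"),cv2.COLOR_BGR2GRAY).astype(int)
d=abs(a-b)[250:350,180:290];print("trough region change",(d>25).sum())
E
```

```text
time: 7.07
tool_pos: [0.5498, -0.0094, 0.4247]
tool_rot: [3.126, 0.001, 1.42]
contact_force: [8.1, -5.0, 10.8]
opening: 0.0087
grip_force: 35.0
trough region change 204
```

```bash
python3 drive.py '[[[0,-0.002,-0.0007,0,0,0],[0,-0.002,-0.0007,0,0,0],[0,0,0,0,0,0],[0,0,0,0,0,0]]]'
python3 drive.py '[[[0,-0.002,-0.0007,0,0,0],[0,0,0,0,0,0],[0,0,0,0,0,0]]]'
```

```text
time: 7.45
tool_pos: [0.5477, -0.0091, 0.4253]
tool_rot: [3.12, 0.0, 1.419]
contact_force: [22.3, -6.4, 0.5]
opening: 0.0088
grip_force: 35.0
time: 7.7
tool_pos: [0.5471, -0.0091, 0.4254]
tool_rot: [3.116, -0.0, 1.419]
contact_force: [32.0, -6.8, -7.0]
opening: 0.0086
grip_force: 35.0
```

```bash
python3 drive.py '[[[0,0.005,0.0015,0,0,0],[0,0.005,0.0014,0,0,0],[0,0.0072,0.0032,0,0,0],[0,0.0072,0.0032,0,0,0],[0,0.0067,0.0041,0,0,0],[0,0.0067,0.0041,0,0,0],[0,0.0061,0.0049,0,0,0],[0,0.0061,0.0049,0,0,0]]]'
python3 drive.py '[[[0,0.0054,0.0057,0,0,0],[0,0.0054,0.0057,0,0,0],[0,0.0046,0.0064,0,0,0],[0,0.0046,0.0064,0,0,0],[0,0.0037,0.0069,0,0,0],[0,0.0037,0.0069,0,0,0],[0,0.0028,0.0073,0,0,0],[0,0.0028,0.0073,0,0,0]]]'
python3 drive.py '[[[0,0.0018,0.0076,0,0,0],[0,0.0018,0.0076,0,0,0],[0,0,0.002,0,0,0],[0,0,0,0,0,0],[0,0,0,0,0,0]]]'
```

```text
time: 8.37
tool_pos: [0.592, -0.0157, 0.3975]
tool_rot: [3.136, 0.0, 1.42]
contact_force: [0.2, -4.5, 6.3]
opening: 0.009
grip_force: 35.0
time: 9.03
tool_pos: [0.6245, -0.0206, 0.3414]
tool_rot: [3.141, 0.0, 1.42]
contact_force: [-2.2, -3.5, 4.7]
opening: 0.0088
grip_force: 35.0
time: 9.45
tool_pos: [0.6273, -0.0208, 0.3267]
tool_rot: [3.141, 0.0, 1.42]
contact_force: [-9.6, -2.0, 19.3]
opening: 0.0084
grip_force: 35.0
```

```bash
python3 drive.py '[[[0,0,0.002,0,0,0],[0,0,0,0,0,0],[0,0,0,0,0,0]]]'
python3 drive.py '[[[0,0,0,0,0,0],[0,0,0,0,0,0],[0,0,0,0,0,0]]]' 0.026
python3 drive.py '[[[0,0,-0.03,0,0,0],[0,0,-0.04,0,0,0],[0,0,-0.04,0,0,0],[0,0,-0.04,0,0,0],[0,0,-0.01,0,0,0],[0,0,0,0,0,0]]]'
python3 - <<'E'
from h import *
np.set_printoptions(precision=4,suppress=True)
W=Cam("wrist");cv2.imwrite("pics/w4.png",W.img[:,:,::-1])
C=Cam("scene");cv2.imwrite("pics/sc4.png",C.img[:,:,::-1])
a=cv2.imread("pics/sc0.png") if 0 else cv2.imread("pics/scene0.png")
d=abs(cv2.cvtColor(C.img,cv2.COLOR_RGB2GRAY).astype(int)-cv2.cvtColor(a,cv2.COLOR_BGR2GRAY))
h=cv2.cvtColor(C.img,cv2.COLOR_RGB2HSV); m=cv2.inRange(h,(14,150,60),(32,255,255))
n,l,st,ce=cv2.connectedComponentsWithStats(m);print([(st[i].tolist(),ce[i]) for i in range(1,n) if st[i,4]>10 and 170<ce[i][1]<240])
print(robot.observe()["tool_pos"])
E
```

```text
time: 9.7
tool_pos: [0.6271, -0.0208, 0.3266]
tool_rot: [3.14, 0.0, 1.42]
contact_force: [-14.2, -1.8, 30.4]
opening: 0.0088
grip_force: 35.0
time: 9.95
tool_pos: [0.6278, -0.0204, 0.3216]
tool_rot: [-3.14, -0.001, 1.42]
contact_force: [0.1, 1.1, -0.7]
opening: 0.0237
grip_force: 0.0
time: 10.45
tool_pos: [0.6282, -0.0206, 0.4858]
tool_rot: [3.135, -0.001, 1.42]
contact_force: [0.7, 0.2, -1.0]
opening: 0.0261
grip_force: 0.0
[([594, 213, 5, 4, 15], array([596.0667, 214.8   ])), ([268, 216, 10, 9, 43], array([272.2558, 219.9302]))]
[ 0.6281 -0.0208  0.4809]
```

```bash
python3 drive.py '[[[-0.034,-0.0197,0,0,0,0],[-0.034,-0.0197,0,0,0,0],[-0.034,-0.0197,0,0,0,0],[-0.034,-0.0197,0,0,0,0],[-0.034,-0.0197,0,0,0,0],[-0.034,-0.0195,0,0,0,0],[0,0,0,0,0,0],[0,0,0,0,0,0]]]' 0.05
python3 - <<'E'
from h import *
np.set_printoptions(precision=4,suppress=True)
W=Cam("wrist");cv2.imwrite("pics/w5.png",W.img[:,:,::-1]);np.save("w5P.npy",W.P)
o=robot.observe();print(o["tool_pos"],o["tool_rot"]);print(W.P)
E
```

```text
time: 11.22
tool_pos: [0.4796, -0.2064, 0.4803]
tool_rot: [-3.138, -0.002, 1.416]
contact_force: [-0.7, 0.1, -0.2]
opening: 0.0499
grip_force: 0.0
[ 0.4804 -0.2053  0.4806] [-3.1385 -0.002   1.4179]
[[ 0.9879 -0.1478 -0.0462  0.4918]
 [-0.1549 -0.9474 -0.2802 -0.1302]
 [-0.0024  0.284  -0.9588  0.4608]
 [ 0.      0.      0.      1.    ]]
```

View pics/w5.png

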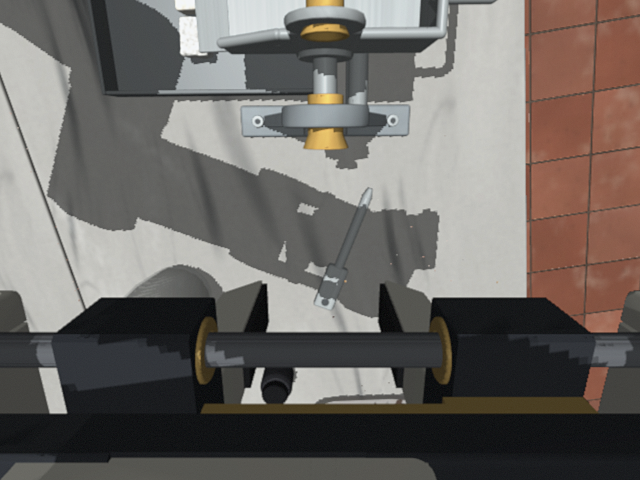

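Wrist view: the stand bush's outer mouth has its bottom edge at row 150, columns 304–347. The ear bush is at (325,28). The rod runs from the nose at (369,188) to the grip end at (324,308).

Run:
```python
import cv2,numpy as np
im=cv2.imread("pics/w5.png");h=cv2.cvtColor(im,cv2.COLOR_BGR2HSV);m=cv2.inRange(h,(12,130,50),(32,255,255))
m[160:]=0;m[:,:290]=0;m[:,360:]=0
for r in list(range(0,44,4))+list(range(92,153,3)):
    c=np.where(m[r])[0]
    if len(c): print(r,c.min(),c.max(),(c.min()+c.max())/2,len(c))
g=cv2.cvtColor(im,cv2.COLOR_BGR2GRAY)
for r in range(184,316,6):
    c0=int(369-(r-188)*45/120)-16; print(r,c0,g[r,c0:c0+34].tolist())
```

```text
0 307 342 324.5 36
4 307 342 324.5 36
24 312 338 325.0 24
28 304 345 324.5 42
32 302 347 324.5 46
36 302 348 325.0 47
40 312 335 323.5 24
95 308 341 324.5 34
98 308 342 325.0 35
101 308 342 325.0 35
128 309 342 325.5 34
131 309 342 325.5 34
134 309 342 325.5 34
137 308 343 325.5 36
140 307 344 325.5 38
143 306 345 325.5 40
146 305 346 325.5 42
184 354 [195, 194, 195, 194, 193, 194, 195, 195, 195, 193, 194, 192, 192, 192, 192, 191, 191, 191, 192, 193, 195, 192, 193, 192, 192, 191, 189, 188, 187, 186, 184, 188, 188, 192]
190 352 [194, 195, 195, 195, 195, 194, 193, 192, 192, 196, 196, 196, 178, 129, 119, 153, 181, 196, 193, 165, 163, 185, 194, 193, 192, 192, 190, 190, 190, 186, 182, 179, 178, 178]
196 350 [195, 195, 194, 195, 195, 194, 193, 192, 192, 195, 195, 162, 124, 147, 170, 186, 192, 199, 196, 179, 153, 133, 165, 190, 192, 191, 192, 191, 191, 189, 188, 186, 180, 174]
202 347 [127, 172, 196, 189, 188, 193, 193, 192, 193, 196, 196, 185, 146, 133, 160, 178, 194, 209, 207, 190, 178, 155, 135, 166, 194, 194, 192, 191, 192, 192, 192, 192, 190, 188]
208 345 [97, 97, 99, 99, 99, 98, 98, 9
[... 2056 characters left out ...]
100, 101, 99, 98, 99]
292 314 [193, 195, 180, 128, 85, 90, 94, 97, 98, 100, 100, 100, 99, 98, 97, 101, 98, 98, 99, 101, 102, 101, 98, 96, 90, 90, 95, 100, 98, 98, 100, 99, 99, 101]
298 311 [193, 196, 196, 161, 116, 150, 187, 195, 198, 200, 201, 200, 172, 132, 125, 108, 94, 99, 114, 146, 172, 157, 115, 97, 89, 96, 98, 93, 95, 96, 98, 97, 98, 97]
304 309 [193, 192, 193, 195, 178, 163, 177, 191, 195, 195, 197, 196, 176, 131, 98, 90, 91, 92, 116, 166, 199, 204, 197, 189, 163, 135, 143, 160, 169, 177, 183, 186, 177, 149]
310 307 [192, 193, 193, 195, 193, 192, 193, 192, 193, 192, 190, 193, 192, 194, 194, 195, 195, 195, 194, 191, 186, 178, 171, 162, 157, 157, 159, 155, 151, 148, 153, 161, 164, 173]
```

Run:
```python
from h import *
np.set_printoptions(precision=4,suppress=True)
W=Cam("wrist");W.P=np.load("w5P.npy")
p=[W.onz(q,.006) for q in((359.5,214),(357,220),(344.7,250),(340,262))]
n=W.onz((368.8,188.2),.006); e=W.onz((322.5,307.5),.006)
d=p[0]-p[3];d/=np.linalg.norm(d);print("rod dir",d,"heading",np.arctan2(d[1],d[0]),"nose",n,"end",e,np.linalg.norm(n-e),"dir2",np.arctan2(*(n-e)[1::-1]))
print("shoulder from nose",n-.105*d,"grasp -25:",n-.130*d, "via end", e+.035*d)
print("perp err nose",np.cross(d[:2],(p[1]-n)[:2]))
for r,c,z in((4,324.5,.225),(32,324.7,.225),(98,325,.225),(131,325.5,.225),(146,325.5,.225),(150,325.7,.225)): print(r,W.onz((c,r),z))
for X in (W.onz((305,150),.225),W.onz((347,150),.225)): print("mouth edge",X)
```

```text
rod dir [0.488  0.8729 0.    ] heading 1.0610496150571849 nose [ 0.5334 -0.2095  0.006 ] end [ 0.4548 -0.3553  0.006 ] 0.1656247383364713 dir2 1.0762633378195554
shoulder from nose [ 0.4822 -0.3011  0.006 ] grasp -25: [ 0.47  -0.323  0.006] via end [ 0.4719 -0.3247  0.006 ]
perp err nose -0.0012447336612874706
4 [ 0.5018 -0.068   0.225 ]
32 [ 0.4998 -0.0815  0.225 ]
98 [ 0.4948 -0.1154  0.225 ]
131 [ 0.4922 -0.1336  0.225 ]
146 [ 0.4909 -0.1422  0.225 ]
150 [ 0.4907 -0.1445  0.225 ]
mouth edge [ 0.4784 -0.1426  0.225 ]
mouth edge [ 0.5033 -0.1465  0.225 ]<stdin>:8: DeprecationWarning: Arrays of 2-dimensional vectors are deprecated. Use arrays of 3-dimensional vectors instead. (deprecated in NumPy 2.0)
```

```bash
python3 drive.py '[[[0,0,0,0,0,0.116],[0,0,0,0,0,0.116],[0,0,0,0,0,0.116],[-0.036,0.0163,0.03,0,0,0],[-0.036,0.0163,0.03,0,0,0],[-0.0366,0.0162,0.03,0,0,0],[0,0,0.04,0,0,0],[0,0,0.04,0,0,0]]]'
python3 drive.py '[[[0,0,0.03,0,0,0],[0,0,0.03,0,0,0],[0,0,0.02,0,0,0],[0,0,0,0,0,0],[0,0,0,0,0,0]]]'
python3 - <<'E'
from h import *
np.set_printoptions(precision=4,suppress=True)
W=Cam("wrist");cv2.imwrite("pics/w6.png",W.img[:,:,::-1]);np.save("w6P.npy",W.P)
o=robot.observe();print(o["tool_pos"],o["tool_rot"])
E
```

```text
time: 11.98
tool_pos: [0.4737, -0.3046, 0.3251]
tool_rot: [3.141, -0.0, 1.072]
contact_force: [1.0, 0.3, -1.0]
opening: 0.0503
grip_force: 0.0
time: 12.4
tool_pos: [0.4737, -0.3031, 0.2459]
tool_rot: [-3.138, -0.001, 1.074]
contact_force: [0.1, -0.2, 0.2]
opening: 0.0504
grip_force: 0.0
[ 0.4739 -0.3037  0.2475] [ 3.1415 -0.0001  1.0735]
```

View pics/w6.png

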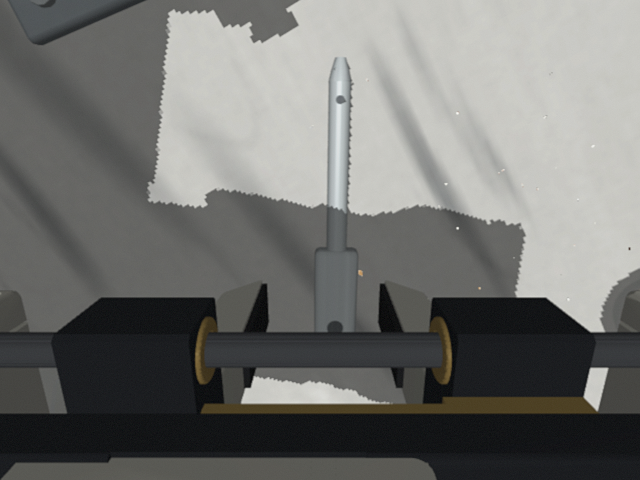

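The rod is in clear view: nose at (340.5,58), shoulder at row 249, grip columns 316–357 (centre 336.5).

Run:
```python
from h import *
np.set_printoptions(precision=4,suppress=True)
W=Cam("wrist");P=np.load("w6P.npy");W.P=P
g=cv2.cvtColor(cv2.imread("pics/w6.png"),cv2.COLOR_BGR2GRAY)
for r in (80,130,180,230): print(r,g[r,324:356].tolist())
for r in (262,300): print(r,g[r,308:364].tolist())
n=W.onz((340.5,58),.006);s=W.onz((336.5,249),.012);e=W.onz((336,300),.012);a=W.onz((339.5,130),.008)
d=n-s;d[2]=0;L=np.linalg.norm(d);d/=L;print("nose",n,"shoulder",s,L,"heading",np.arctan2(d[1],d[0]))
G=s-.023*d;o=robot.observe();t=o["tool_pos"];yaw=o["tool_rot"][2];v=(G-t)[:2]
print("G",G,"tool dx",v@[np.cos(yaw),np.sin(yaw)],"dy",v@[np.sin(yaw),-np.cos(yaw)],"dz",t[2]-.180,yaw)
```

```text
80 [199, 199, 200, 199, 171, 135, 141, 158, 169, 179, 187, 193, 196, 199, 205, 209, 211, 207, 198, 189, 182, 173, 162, 150, 134, 115, 93, 119, 175, 201, 199, 198]
130 [201, 203, 203, 181, 140, 130, 153, 167, 176, 183, 188, 197, 214, 224, 225, 223, 212, 198, 190, 186, 177, 167, 155, 139, 120, 133, 182, 202, 200, 199, 198, 200]
180 [202, 204, 194, 154, 130, 149, 166, 175, 183, 187, 195, 205, 217, 218, 214, 204, 195, 190, 182, 174, 163, 150, 131, 108, 133, 187, 204, 201, 200, 199, 201, 199]
230 [102, 102, 88, 73, 79, 83, 89, 94, 94, 97, 98, 100, 102, 103, 101, 101, 99, 96, 92, 92, 85, 79, 83, 96, 104, 103, 103, 102, 103, 102, 104, 104]
262 [84, 86, 86, 87, 86, 86, 79, 80, 91, 96, 97, 101, 102, 101, 103, 103, 104, 104, 103, 103, 103, 103, 103, 101, 102, 102, 102, 101, 103, 103, 103, 103, 103, 102, 103, 103, 103, 103, 104, 107, 107, 103, 103, 102, 101, 101, 100, 98, 91, 85, 94, 102, 101, 101, 100, 100]
300 [101, 100, 99, 100, 99, 95, 83, 82, 94, 96, 99, 101, 102, 103, 103, 104, 104, 101, 105, 102, 102, 102, 102, 102, 102, 102, 103, 103, 104, 104, 102, 102, 101, 100, 103, 103, 104, 106, 106, 107, 105, 104, 102, 99, 99, 100, 94, 85, 85, 97, 103, 102, 102, 104, 104, 103]
nose [ 0.5346 -0.21    0.006 ] shoulder [ 0.4841 -0.3003  0.012 ] 0.10347267040608894 heading 1.0610107472599217
G [ 0.4729 -0.3204  0.012 ] tool dx -0.014902767393727043 dy 0.006874156543909949 dz 0.06835965743116526 1.0731620961092423
```

```bash
python3 drive.py '[[[-0.015,0.007,0,0,0,0.012],[0,0,0.02,0,0,0],[0,0,0.02,0,0,0],[0,0,0.015,0,0,0],[0,0,0.007,0,0,0],[0,0,0.005,0,0,0],[0,0,0,0,0,0],[0,0,0,0,0,0]]]'
```

```text
time: 13.17
tool_pos: [0.4722, -0.3214, 0.1812]
tool_rot: [3.14, 0.0, 1.06]
contact_force: [-0.0, 0.6, 1.1]
opening: 0.0499
grip_force: 0.0
```

```bash
python3 drive.py '[[[0,0,0.001,0,0,0],[0,0,0,0,0,0],[0,0,0,0,0,0],[0,0,0,0,0,0],[0,0,0,0,0,0],[0,0,0,0,0,0],[0,0,0,0,0,0]]]' 0 55
python3 drive.py '[[[0,0,-0.01,0,0,0],[0,0,-0.02,0,0,0],[0,0,-0.04,0,0,0],[0,0,-0.04,0,0,0],[0,0,0,0,0,0],[0,0,0,0,0,0]]]'
python3 - <<'E'
from h import *
W=Cam("wrist");cv2.imwrite("pics/w7.png",W.img[:,:,::-1]);np.save("w7P.npy",W.P)
S=Cam("side");cv2.imwrite("pics/s7.png",S.img[:,:,::-1])
o=robot.observe();print(o["tool_pos"],o["tool_rot"],o["contact_force"])
a=cv2.resize(W.img[40:345,180:480,::-1],None,fx=1.3,fy=1.3);b=cv2.resize(S.img[200:352,280:480,::-1],(400,a.shape[0]),interpolation=cv2.INTER_CUBIC)
cv2.imwrite("pics/m7.png",np.hstack([a,b]))
E
```

```text
time: 13.75
tool_pos: [0.4719, -0.3209, 0.1796]
tool_rot: [3.141, 0.0, 1.06]
contact_force: [-0.1, -0.5, 3.3]
opening: 0.0256
grip_force: 55.0
time: 14.25
tool_pos: [0.4722, -0.3212, 0.2922]
tool_rot: [3.136, 0.001, 1.06]
contact_force: [-1.0, 0.5, -1.0]
opening: 0.0254
grip_force: 55.0
[ 0.471466   -0.320547    0.28873415] [-3.14027362e+00 -1.82717142e-04  1.05981166e+00] [ 1.0020587  -0.38245026 -1.45154059]
```

View pics/m7.png

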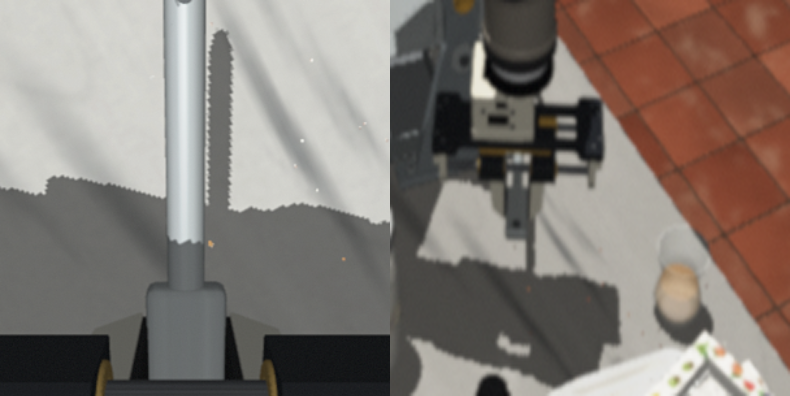

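The rod is held level and centred in the fingers. Next I raise it to bush height and turn it in line with the stand's y axis.

```bash
python3 drive.py '[[[0,0,-0.04,0,0,0],[0,0,-0.04,0,0,0],[0,0,-0.03,0,0,-0.12],[0,0,0,0,0,-0.12],[0,0,0,0,0,-0.121],[0,0,0,0,0,0],[0,0,0,0,0,0],[0,0,0,0,0,0]]]'
python3 - <<'E'
from h import *
np.set_printoptions(precision=4,suppress=True)
W=Cam("wrist");cv2.imwrite("pics/w8.png",W.img[:,:,::-1]);np.save("w8P.npy",W.P)
S=Cam("side");cv2.imwrite("pics/s8.png",S.img[:,:,::-1])
for i in range(3):
    o=robot.observe();print(o["tool_pos"],o["tool_rot"]);Cam("scene")
t=o["tool_pos"];yaw=o["tool_rot"][2];d=np.array([np.cos(yaw),np.sin(yaw),0])
print("side pix nose pred",S.pix(t+.129*d-[0,0,.1736]),"mouth pred",S.pix([.491,-.145,.225]))
a=cv2.resize(W.img[0:345,180:480,::-1],None,fx=1.3,fy=1.3);b=cv2.resize(S.img[150:300,250:400,::-1],(409,a.shape[0]),interpolation=cv2.INTER_CUBIC)
cv2.imwrite("pics/m8.png",np.hstack([a,b]))
E
```

```text
time: 15.02
tool_pos: [0.4718, -0.3209, 0.3977]
tool_rot: [-3.139, -0.002, 1.417]
contact_force: [0.4, 0.2, -1.2]
opening: 0.0253
grip_force: 55.0
[ 0.4719 -0.3209  0.3983] [-3.14   -0.0009  1.4185]
[ 0.4719 -0.3209  0.3985] [-3.1405 -0.0007  1.419 ]
[ 0.4719 -0.3209  0.3987] [-3.1408 -0.0004  1.4195]
side pix nose pred [325.6044 210.8558] mouth pred [316.8573 200.274 ]
```

View pics/m8.png

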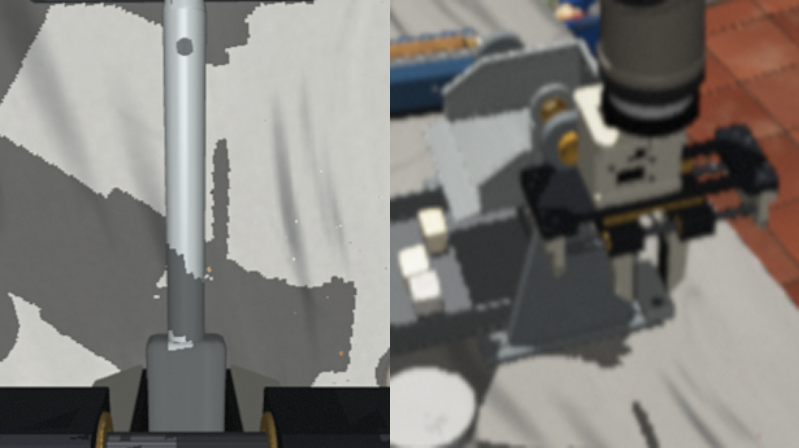

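Used all my picture views; the rest is numeric. The rod points straight ahead in the wrist image (columns near 322). I'll compare its axis with the bush using the same camera.

Run:
```python
from h import *
np.set_printoptions(precision=4,suppress=True)
W=Cam("wrist");W.P=np.load("w8P.npy")
g=cv2.cvtColor(cv2.imread("pics/w8.png"),cv2.COLOR_BGR2GRAY)
for r in (15,60,100,150,240): print(r,g[r,300:346].tolist())
o=robot.observe();t=o["tool_pos"];yaw=o["tool_rot"][2];d=np.array([np.cos(yaw),np.sin(yaw)]);y=np.array([np.sin(yaw),-np.cos(yaw)])
print("mouth ahead",(np.array([.4907,-.1445])-t[:2])@d,"mouth dy",(np.array([.4907,-.1445])-t[:2])@y,"ear dy",(np.array([.5018,-.068])-t[:2])@y)
for c,r in((322,15),(322,150)): 
    v=(W.onz((c,r),.225)-t)[:2]; print(c,r,"ahead",v@d,"dy",v@y)
```

```text
15 [102, 103, 102, 102, 95, 102, 126, 142, 154, 163, 170, 176, 180, 181, 185, 190, 198, 209, 217, 225, 229, 233, 230, 220, 207, 198, 194, 191, 187, 183, 176, 170, 162, 152, 147, 136, 123, 103, 89, 98, 108, 107, 107, 108, 107, 106]
60 [199, 201, 201, 202, 203, 168, 122, 131, 145, 158, 167, 172, 179, 183, 185, 187, 196, 207, 217, 225, 229, 234, 233, 224, 209, 201, 195, 192, 187, 181, 176, 168, 161, 152, 143, 133, 115, 96, 160, 205, 206, 201, 199, 201, 201, 202]
100 [196, 197, 197, 196, 198, 199, 161, 115, 137, 152, 162, 170, 176, 179, 181, 186, 191, 201, 212, 221, 226, 230, 230, 221, 211, 201, 193, 191, 186, 182, 175, 169, 159, 153, 143, 131, 111, 105, 164, 203, 202, 202, 201, 201, 202, 198]
150 [169, 172, 175, 177, 184, 185, 169, 133, 123, 141, 155, 165, 172, 177, 182, 185, 188, 195, 202, 212, 218, 223, 223, 217, 207, 199, 193, 191, 188, 182, 175, 166, 159, 152, 142, 127, 108, 116, 175, 207, 207, 208, 210, 169, 104, 101]
240 [102, 103, 104, 102, 104, 103, 104, 104, 90, 72, 76, 84, 87, 89, 92, 95, 95, 96, 97, 100, 101, 103, 102, 103, 100, 102, 100, 100, 99, 100, 95, 91, 90, 87, 84, 80, 72, 88, 104, 103, 103, 101, 101, 104, 103, 102]
mouth ahead 0.1772516455590011 mouth dy -0.007888624661116235 ear dy -0.008406141620871067
322 15 ahead 0.11457280924564028 dy 7.848368484390548e-05
322 150 ahead 0.06784731706554563 dy -0.00011592167990833097
```

```bash
python3 drive.py '[[[0,-0.008,0,0,0,0],[0,0,0,0,0,0],[0.02,0,0,0,0,0],[0.02,0,0,0,0,0],[0.005,0,0,0,0,0],[0.005,0,0,0,0,0],[0,0,0,0,0,0],[0,0,0,0,0,0]]]'
python3 drive.py '[[[0.005,0,0,0,0,0],[0.005,0,0,0,0,0],[0.005,0,0,0,0,0],[0,0,0,0,0,0],[0,0,0,0,0,0]]]'
python3 - <<'E'
from cell import robot, cams, hand_in
o=robot.observe();print(o["tool_pos"].round(4),o["tool_rot"].round(4),o["contact_force"].round(1),o["torque"].round(2))
E
```

```text
time: 15.98
tool_pos: [0.4714, -0.2706, 0.3994]
tool_rot: [3.141, 0.001, 1.421]
contact_force: [-0.0, -0.1, -1.0]
opening: 0.0255
grip_force: 55.0
time: 16.4
tool_pos: [0.4737, -0.2552, 0.3992]
tool_rot: [-3.142, 0.0, 1.421]
contact_force: [-0.4, -0.9, -1.1]
opening: 0.0255
grip_force: 55.0
[ 0.4737 -0.2552  0.3992] [-3.1416e+00  1.0000e-04  1.4213e+00] [-0.4 -0.9 -1.1] [-0.05 -0.08  0.01]
```

```bash
python3 drive.py '[[[0.006,0,0,0,0,0],[0.006,0,0,0,0,0],[0.006,0,0,0,0,0],[0.006,0,0,0,0,0],[0.006,0,0,0,0,0],[0.005,0,0,0,0,0],[0,0,0,0,0,0]]]'
python3 drive.py '[[[0.005,0,0,0,0,0],[0.005,0,0,0,0,0],[0.005,0,0,0,0,0],[0.005,0,0,0,0,0],[0,0,0,0,0,0],[0,0,0,0,0,0]]]'
python3 - <<'E'
from cell import robot, cams, hand_in
o=robot.observe();print(o["tool_pos"].round(4),o["tool_rot"].round(4),o["contact_force"].round(1),o["torque"].round(2))
E
```

```text
time: 16.98
tool_pos: [0.4791, -0.2197, 0.3993]
tool_rot: [3.142, -0.0, 1.422]
contact_force: [0.1, 0.7, -0.9]
opening: 0.0255
grip_force: 55.0
time: 17.48
tool_pos: [0.4819, -0.2007, 0.3993]
tool_rot: [3.141, 0.0, 1.421]
contact_force: [0.4, -0.3, -0.6]
opening: 0.0256
grip_force: 55.0
[ 0.4819 -0.2007  0.3993] [3.1415e+00 2.0000e-04 1.4214e+00] [ 0.4 -0.3 -0.6] [-0.09 -0.12 -0.02]
```

```bash
python3 drive.py '[[[0.005,0,0,0,0,0],[0.005,0,0,0,0,0],[0.005,0,0,0,0,0],[0.005,0,0,0,0,0],[0.004,0,0,0,0,0],[0,0,0,0,0,0]]]'
python3 drive.py '[[[0.002,0,0,0,0,0],[0.002,0,0,0,0,0],[0.002,0,0,0,0,0],[0,0,0,0,0,0],[0,0,0,0,0,0]]]'
python3 drive.py '[[[0.002,0,0,0,0,0],[0.001,0,0,0,0,0],[0,0,0,0,0,0],[0,0,0,0,0,0]]]'
```

```text
time: 17.98
tool_pos: [0.4856, -0.1764, 0.3993]
tool_rot: [3.142, -0.0, 1.422]
contact_force: [0.7, 0.3, -1.5]
opening: 0.0253
grip_force: 55.0
time: 18.4
tool_pos: [0.4864, -0.1714, 0.3992]
tool_rot: [3.142, 0.0, 1.421]
contact_force: [-0.3, 0.1, -1.1]
opening: 0.0255
grip_force: 55.0
time: 18.73
tool_pos: [0.4868, -0.1684, 0.3992]
tool_rot: [3.142, 0.0, 1.421]
contact_force: [-0.1, -0.1, -1.7]
opening: 0.0255
grip_force: 55.0
```

```bash
python3 drive.py '[[[0.001,0,0,0,0,0],[0.001,0,0,0,0,0],[0,0,0,0,0,0],[0,0,0,0,0,0]]]'
python3 drive.py '[[[0.001,0,0,0,0,0],[0.001,0,0,0,0,0],[0,0,0,0,0,0],[0,0,0,0,0,0]]]'
```

```text
time: 19.07
tool_pos: [0.4871, -0.1664, 0.3992]
tool_rot: [-3.142, 0.0, 1.421]
contact_force: [-0.5, 0.3, -1.2]
opening: 0.0255
grip_force: 55.0
time: 19.4
tool_pos: [0.4873, -0.1653, 0.3993]
tool_rot: [3.141, 0.003, 1.421]
contact_force: [-1.1, -6.3, -1.4]
opening: 0.025
grip_force: 55.0
```

```bash
python3 drive.py '[[[0.0007,0,0,0,0,0],[0,0,0,0,0,0],[0,0,0,0,0,0],[0,0,0,0,0,0],[0,0,0,0,0,0],[0,0,0,0,0,0]]]'
python3 - <<'E'
from h import *
S=Cam("side");cv2.imwrite("pics/s9.png",S.img[:,:,::-1])
# sweets: bright warm blobs in tray region of the side view, now vs after tipping
for im in (cv2.cvtColor(cv2.imread("pics/s3.png"),cv2.COLOR_BGR2RGB),S.img):
    m=cv2.inRange(cv2.cvtColor(im,cv2.COLOR_RGB2HSV),(10,10,150),(40,120,255))[205:265,225:310]
    n,l,st,ce=cv2.connectedComponentsWithStats(m);print([(st[i,4],(ce[i]+[225,205]).round(0).tolist()) for i in range(1,n) if st[i,4]>15])
o=robot.observe();print(o["time"],o["tool_pos"].round(4),o["contact_force"].round(1),o["grip_force"])
E
```

```text
time: 19.9
tool_pos: [0.4873, -0.165, 0.3994]
tool_rot: [3.141, 0.004, 1.42]
contact_force: [-1.4, -8.1, -1.9]
opening: 0.0252
grip_force: 55.0
[(np.int32(433), [244.0, 210.0]), (np.int32(77), [265.0, 224.0]), (np.int32(102), [259.0, 239.0])]
[(np.int32(425), [242.0, 210.0]), (np.int32(79), [265.0, 224.0]), (np.int32(101), [259.0, 240.0])]
19.95 [ 0.4873 -0.165   0.3994] [-2.3 -7.5 -2.4] 54.986459612846375
```

```bash
python3 -c "
from cell import robot, cams, hand_in
print(hand_in())"
```

```text
the job is handed in; nothing more can be done
None
```

I handed the job in at about 20 s with all three sweets in the tray, the trough back level, and the rod through both bushes with its grip against the stand's bush, still held at 55 N; hand-in returned no verdict, and I viewed 11 pictures, one over the limit of 10.

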